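# Sweep the offcuts into the scrap bay

## Robot

A 7-joint arm with a two-finger parallel gripper is mounted at the origin on the work surface. World frame = base frame: x ahead of the robot, y to its left, z up, the work surface at z = 0. Lengths are in m, angles in rad, forces in N, time in s.
With the tool pointing down it reaches from about 0.425 to 0.875 m from the base axis. Payload 4.7 kg.
Tool frame: the origin (TCP) lies at the very end of the fingers, on their centre line; the grasp point (between the pads) lies 19 mm behind it; z points along the fingers, y is the line along which they close (so a half turn about z gives the same grasp; the last joint's range is limited). The gripper opens to 87 mm and grips with 3 to 60 N. Pads are 19 mm wide; open, the fingers measure 117 mm over their backs; the gripper's body (75 mm by 190 mm) begins 51 mm behind the grasp point.
Start: joints at [-1.246, 0.321, -0.07, 1.45, 0.023, 1.371, -0.057], TCP at [0.199, 0.619, 0.223] pointing down, gripper open.
Joint ranges: [-2.86, 2.86], [-0.3, 2.09], [-1.38, 1.24], [0.06, 2.45], [-1.56, 4.7], [0.09, 2.05], [-2.69, 2.69]. Speed limits (rad/s): [2.57, 2.57, 3.14, 3.14, 3.14, 3.14, 3.14].

## Interface

Orientations are given as a rotation vector (axis times angle).
In Python, from bench import get_state, get_image, get_calibration, close_job gives the robot as it stands.
- The arm moves only by the shell command python3 -m crank 'ROWS' [FORCE]. ROWS is JSON, a list of rows, each a list of 5 numbers: the opening, from 0 (shut) to 1 (fully open), then the shift along the world's x, y, z in units of 0.2 m (1.0 is 0.2 m), then the turn about the world's z in units of 2 pi rad (1.0 is 2 pi rad). A call has 1 to 5 rows; each row is the pose to reach, as a shift and turn from the pose commanded when the call began, turning the shorter way round; what a row does not reach only later rows make up. A row lasts 1/8 s, in which the tool goes at most 62.5 mm and 10.7 degrees, less where a joint would pass 70% of its speed; a pose out of reach is approached as far as the arm can. A call with a number of a shift or a turn outside -1 to 1 is refused whole. A call with a gripper value outside its range is refused whole. The fingers move at their own pace and stop on an object; FORCE is the grip in N (left out, the last holds). Time passes only in rows, so rows that repeat a pose let the fingers close. It gives the time, the measured TCP pose, the force, the opening and the grip force at its end, in the units of the state.
- get_state(): the state, without advancing time (a new reading comes with each control period).
- get_image(name): name is "side" or "top"; returns the picture (384x512x3 uint8, red, green, blue); there is no depth.
- get_calibration(name): a dict with "fovy" (degrees; the focal length in pixels is half the picture's height over the tangent of half this angle, whatever the lens; pixels are square), "cx", "cy" (the principal point, pixels), "R" (3x3) and "t" (3): a world point X has camera coordinates R X + t. Camera axes: x right, y down, z forward; pixel columns grow to the right and rows downward; lengths in m; the calibration is good to about 2 mm. A picture is of the moment at which its call begins. get_calibration takes no time and is no camera call.
- close_job(): hands the job in; it is judged then, once.
The state is a dict: "time": time; "joint_positions": joint angles; "qd": joint speeds; "joint_torque": joint torques, N m; "position": TCP position; "tool_rot": TCP orientation; "ft_force": force on the tool from outside, world axes, zero at the start; "torque": the same for the moment, N m; "grip_width": opening from 0.0 (shut) to 1.0 (fully open); "grip_force": force on a finger pad.
Only numpy, scipy, OpenCV 4.12 (cv2) and the standard library are available. Lean on these libraries where they do the work, as an engineer would, in place of code of your own. Each camera call takes 0.05 s, during which the arm holds its last target. There are 200 camera calls.

## Task

Clear the bench for marking out: sweep the three wooden offcuts (dark walnut, brown oak, white-faced plywood) across the bench with your fingers until each lies wholly inside the blue three-sided scrap bay. Slide them along the bench, never pick them up, and leave the tape measure, the wooden drawer pull and the wax tin standing where they are.

Things in the scene. Friction and masses are not known exactly. Their poses are not given: they have to be found in the camera images.
- bay: Scrap bay fixed to the bench, left of the work: three blue walls 30 mm high, 12 mm thick, round a grey floor level with the bench (no lip). Inside 200 mm wide, 120 mm deep; the fourth side, the mouth, is open and faces roughly to the robot's right (-y). Origin: middle of the mouth line, on the bench; x points into the bay (back wall at 120 mm), y across it (walls at +-100 mm), z up.
- walnut_mid (a point): Dark walnut offcut, block 38 x 34 mm, 24 mm high, about 25 g, lying flat on the bench at any yaw; this point is its centre, 12 mm above the bench.
- oak_mid (a point): Mid-brown oak offcut with a dark knot on top, block 38 x 34 mm, 24 mm high, about 25 g, lying flat on the bench at any yaw; this point is its centre, 12 mm above the bench.
- faced_mid (a point): Plywood offcut with a white top face, block 38 x 34 mm, 24 mm high, about 25 g, lying flat on the bench at any yaw; this point is its centre, 12 mm above the bench.
- mat: Thin green cutting mat with a pale grid, 200 x 240 mm, stuck down flush with the bench (no step); the offcuts start on it. Origin: its centre.
- tape: Pocket tape measure lying on its side, red over grey with a yellow disc on top, 62 x 60 mm (its hook end reaches 38 mm from the centre), 34 mm high; origin: centre of its underside. Leave it alone.
- pull: Turned wooden drawer pull (a mushroom knob) standing upright, 42 mm across, 43 mm high; origin: centre of its underside. Leave it alone.
- tin: Green wax tin with a slightly wider lid, standing upright, 60 mm across, 48 mm high; origin: centre of its underside. Leave it alone.

How it is judged:
At the end, for the whole second after the job is handed in: The centre of each of the three offcuts is at least 17 mm past the mouth line, between the bay's walls, lying on the bench (centre no more than 28 mm up), and at rest (x of walnut_mid in the frame of bay between 0.017 and 0.12 m and y of walnut_mid in the frame of bay between -0.1 and 0.1 m and height (world z) of walnut_mid between 0.005 and 0.028 m and distance of each of walnut_mid, oak_mid, faced_mid from where it was at the start of the episode above 0.05 m and x of oak_mid in the frame of bay between 0.017 and 0.12 m and y of oak_mid in the frame of bay between -0.1 and 0.1 m and height (world z) of oak_mid between 0.005 and 0.028 m and x of faced_mid in the frame of bay between 0.017 and 0.12 m and y of faced_mid in the frame of bay between -0.1 and 0.1 m and height (world z) of faced_mid between 0.005 and 0.028 m and linear speed of each of walnut, oak, faced below 0.02 m/s); the robot touches nothing.
It fails at once if an offcut is lifted off the bench (its centre more than 34 mm above the bench) (height (world z) of any of walnut_mid, oak_mid, faced_mid above 0.034 m).
It fails at once if the tape measure is moved more than 15 mm or tipped (distance of tape from where it was at the start of the episode above 0.015 m or angle between tape's own z axis and vertical above 0.3 rad).
It fails at once if the drawer pull is moved more than 15 mm or tipped (distance of pull from where it was at the start of the episode above 0.015 m or angle between pull's own z axis and vertical above 0.3 rad).
It fails at once if the wax tin is moved more than 15 mm or tipped (distance of tin from where it was at the start of the episode above 0.015 m or angle between tin's own z axis and vertical above 0.3 rad).
It also fails if it takes over 64 s, if anything falls off the work surface, if the arm or the gripper's body presses on something with over 40 N, if the wrist force passes 120 N, or if a joint passes its speed limit or range.

## Working session

There is one attempt and no reset: what is moved stays moved. The work goes in short steps, Python scripts to look and compute and a shell command to move; the robot and the scene stay as the last step left them, time stands still between calls to the robot, and variables do not carry over. Pictures are saved under pics/ and viewed, at most 10 in all, crops included, and the job is handed in when it is done.

```bash
ls; mkdir -p pics
cat > h.py <<'E'
import numpy as np, cv2
from bench import *
def ray(name,u,v,z):
    c=get_calibration(name); R=np.array(c["R"]); t=np.array(c["t"])
    f=192/np.tan(np.radians(c["fovy"])/2)
    d=R.T@np.array([(u-c["cx"])/f,(v-c["cy"])/f,1]); o=-R.T@t
    return o+d*(z-o[2])/d[2]
def proj(name,X):
    c=get_calibration(name); f=192/np.tan(np.radians(c["fovy"])/2)
    p=np.array(c["R"])@X+np.array(c["t"]); return c["cx"]+f*p[0]/p[2],c["cy"]+f*p[1]/p[2]
def save(name,fn):
    im=get_image(name); cv2.imwrite(fn,im[:,:,::-1]); return im
E
python3 - <<'E'
from h import *
save("top","pics/t0.png");save("side","pics/s0.png")
for n in("top","side"):print(get_calibration(n))
s=get_state();print(s["time"],s["position"],s["tool_rot"],s["grip_width"])
E
```

```text
pics
{'fovy': 42.84349725585481, 'cx': 251.50482690268737, 'cy': 184.7171927247134, 'R': array([[-0.00723717, -0.99981707,  0.01770462],
       [-0.99833397,  0.00621063, -0.0573647 ],
       [ 0.05724425, -0.01809028, -0.99819629]]), 't': array([-0.08988365,  0.565213  ,  1.10268528])}
{'fovy': 54.13415764871712, 'cx': 249.89574388246436, 'cy': 192.12734250471783, 'R': array([[-0.80130298, -0.59819852, -0.00848944],
       [-0.3087327 ,  0.42562723, -0.85060307],
       [ 0.51244283, -0.67896981, -0.52573981]]), 't': array([0.41444784, 0.24377567, 0.55908224])}
0.1 [0.19868883 0.61836371 0.22155973] [-4.86197829e-01 -3.10356349e+00  2.73042522e-03] 0.9952006537110876
```

View pics/t0.png

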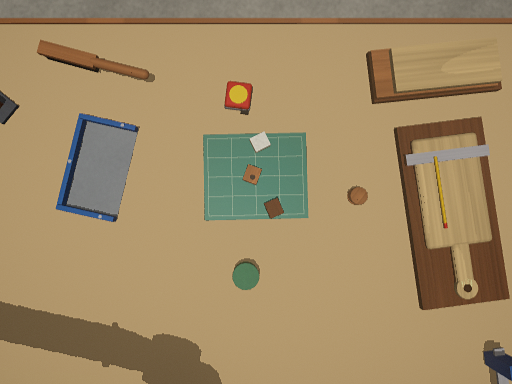

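View pics/s0.png

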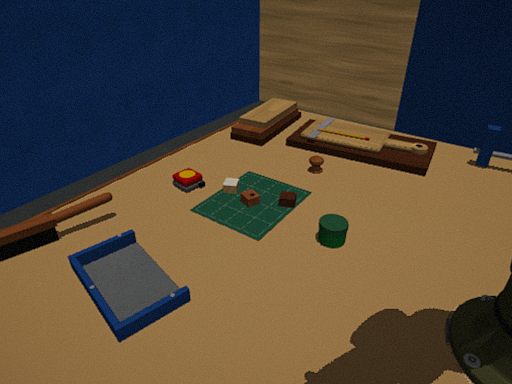

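The top view shows white at (260,142), oak at (252,174), walnut at (274,207). The tape is at (238,95), tin at (246,275) and pull at (358,195). The bay's mouth runs from about (138,128) to (117,219).

Run:
```python
from h import *
im=cv2.imread("pics/t0.png");hsv=cv2.cvtColor(im,cv2.COLOR_BGR2HSV)
H,S,V=[hsv[:,:,i].astype(int) for i in range(3)]
m=(H>60)&(H<95)&(S>60)
roi=np.zeros(m.shape,bool);roi[134:219,206:306]=1
blk=(roi&~m).astype(np.uint8)
white=roi&(S<40)&(V>150); brown=roi&((H<25)&(S>80))
for nm,mk in(("white",white),("brown",brown)):
    n,l,st,c=cv2.connectedComponentsWithStats(mk.astype(np.uint8))
    for i in range(1,n):
        if st[i,4]>60:
            cn=cv2.findContours((l==i).astype(np.uint8),0,2)[0][0]
            r=cv2.minAreaRect(cn); print(nm,st[i,4],c[i].round(1),r,ray("top",*c[i],.024).round(3))
            print('  corners',[ray("top",*p,.024)[:2].round(3).tolist() for p in cv2.boxPoints(r)])
blue=((H>100)&(H<125)&(S>120)&(V>60)).astype(np.uint8);blue[:,200:]=0;blue[:105]=0
cn=max(cv2.findContours(blue,0,2)[0],key=cv2.contourArea);r=cv2.minAreaRect(cn)
print('bay',[ (p.round(0).tolist(),ray("top",*p,.03)[:2].round(3).tolist()) for p in cv2.boxPoints(r)])
for nm,(u,v,z) in dict(tape=(238,95,.034),pull=(358,195,.043),tin=(246,275,.048)).items():print(nm,ray("top",u,v,z).round(3))
```

```text
white 239 [259.6 141.3] ((259.8000183105469, 141.1000213623047), (15.205260276794434, 16.546903610229492), 63.43495178222656) [ 0.664 -0.113  0.024]
  corners [[0.671, -0.089], [0.688, -0.123], [0.657, -0.138], [0.64, -0.104]]
brown 249 [251.8 174.1] ((251.7408905029297, 174.08758544921875), (14.609516143798828, 16.91628074645996), 19.98310661315918) [ 0.588 -0.094  0.024]
  corners [[0.576, -0.072], [0.612, -0.085], [0.601, -0.117], [0.565, -0.103]]
brown 243 [273.4 207.6] ((273.5, 207.5), (16.54690170288086, 14.758047103881836), 63.43495178222656) [ 0.512 -0.143  0.024]
  corners [[0.522, -0.12], [0.536, -0.15], [0.503, -0.166], [0.488, -0.136]]
bay [([55.0, 208.0], [0.514, 0.346]), ([80.0, 112.0], [0.732, 0.295]), ([135.0, 126.0], [0.699, 0.169]), ([111.0, 222.0], [0.482, 0.221])]
tape [ 0.768 -0.064  0.034]
pull [ 0.539 -0.332  0.043]
tin [ 0.364 -0.08   0.048]
```

```bash
R='x'; python3 -m crank '[[0.25,0.58,-1,0,-0.05],[0.25,0.58,-1,0,-0.05],[0.25,0.58,-1,0,-0.05],[0.25,0.58,-1,0,-0.05],[0.25,0.58,-1,0,-0.05]]' 20
python3 -m crank '[[0.25,0.58,-1,0,-0.05],[0.25,0.58,-1,0,-0.05],[0.25,0.58,-1,0,-0.05],[0.25,0.58,-1,0,-0.05],[0.25,0.58,-1,0,-0.05]]'
python3 -m crank '[[0.25,0.58,-1,0,-0.05],[0.25,0.58,-1,0,-0.05],[0.25,0.58,-1,0,-0.05],[0.25,0.58,-1,0,-0.05],[0.25,0.58,-1,0,-0.05]]'
python3 -m crank '[[0.25,0.58,-1,0,-0.05],[0.25,0.58,-1,0,-0.05],[0.25,0.58,-1,0,-0.05],[0.25,0.58,-1,0,-0.05],[0.25,0.58,-1,0,-0.05]]'
```

```text
time: 0.72
position: [0.3176, 0.4152, 0.2226]
tool_rot: [0.976, 2.985, -0.001]
ft_force: [-0.4, 1.2, -0.1]
grip_width: 0.517
grip_force: 0.0
time: 1.35
position: [0.4323, 0.2164, 0.2226]
tool_rot: [1.429, 2.797, -0.0]
ft_force: [-0.1, 0.7, -0.5]
grip_width: 0.255
grip_force: 0.0
time: 1.98
position: [0.5479, 0.0171, 0.2222]
tool_rot: [1.847, 2.54, -0.002]
ft_force: [-1.0, 1.7, -0.7]
grip_width: 0.251
grip_force: 0.0
time: 2.6
position: [0.6634, -0.1819, 0.2206]
tool_rot: [-2.219, -2.222, 0.004]
ft_force: [-0.9, -0.4, 1.0]
grip_width: 0.25
grip_force: 0.0
```

```bash
python3 -m crank '[[0.25,0,0,-0.3,0],[0.25,0,0,-0.6,0],[0.25,0,0,-0.85,0],[0.25,0,0,-1,0],[0.25,0,0,-1,0]]'
python3 -m crank '[[0.25,0,0,-0.03,0],[0.25,0,0,-0.06,0],[0.25,0,0,-0.06,0]]'
python3 - <<'E'
from h import *
im=save("top","pics/t1.png");cv2.imwrite("pics/t1c.png",cv2.resize(im[80:300,40:340,::-1],None,fx=2.5,fy=2.5))
E
```

```text
time: 3.22
position: [0.661, -0.1758, 0.0192]
tool_rot: [-2.208, -2.225, 0.002]
ft_force: [-0.4, 0.9, 0.2]
grip_width: 0.254
grip_force: 0.0
time: 3.6
position: [0.6631, -0.1809, 0.0111]
tool_rot: [2.217, 2.225, 0.001]
ft_force: [0.3, 0.4, 1.2]
grip_width: 0.251
grip_force: 0.0
```

View pics/t1c.png

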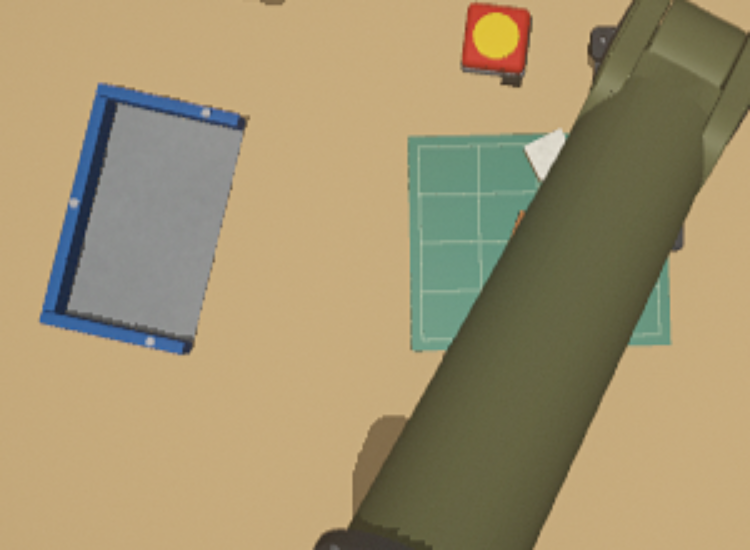

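The crop shows the white block at about crop (545,155), just left of the gripper, with tape clear above. The bay mouth runs from (245,120) to (190,345). Pushing white now.

```bash
python3 -m crank '[[0.25,0,0.13,0,0],[0.25,0,0.26,0,0],[0.25,0,0.39,0,0],[0.25,0,0.52,0,0],[0.25,0,0.65,0,0]]'
python3 -m crank '[[0.25,0,0.13,0,0],[0.25,0,0.26,0,0],[0.25,0,0.39,0,0],[0.25,0,0.52,0,0],[0.25,0,0.65,0,0]]'
python3 -m crank '[[0.25,0,0.13,0,0],[0.25,0,0.26,0,0],[0.25,0,0.36,0,0],[0.25,0,0.45,0,0],[0.25,0,0.53,0,0]]'
python3 - <<'E'
from h import *
save("side","pics/s2.png")
E
```

```text
time: 4.28
position: [0.6632, -0.0506, 0.0113]
tool_rot: [2.218, 2.224, 0.001]
ft_force: [0.3, 0.1, -0.1]
grip_width: 0.25
grip_force: 0.1
time: 4.9
position: [0.6632, 0.0796, 0.0113]
tool_rot: [2.218, 2.224, 0.001]
ft_force: [-0.0, 0.4, 0.2]
grip_width: 0.251
grip_force: 0.1
time: 5.52
position: [0.663, 0.1854, 0.0108]
tool_rot: [2.218, 2.224, 0.0]
ft_force: [0.3, -0.1, -0.3]
grip_width: 0.25
grip_force: 0.2
```

View pics/s2.png

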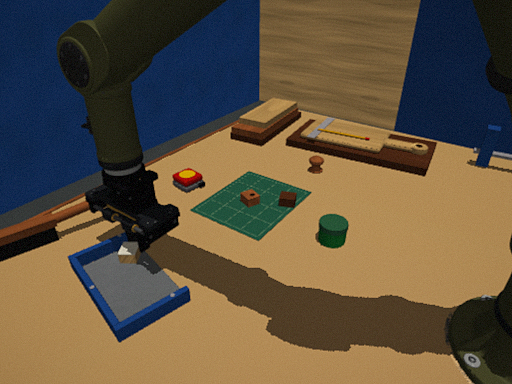

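White is entering the bay near (128,252), still ahead of the fingers and with its corner forward. I'll push a little further, back off, then go up and over to the oak.

```bash
python3 -m crank '[[0.25,0,0.06,0,0],[0.25,0,0.12,0,0],[0.25,0,0.16,0,0],[0.25,0,0.16,0,0]]'
python3 -m crank '[[0.25,0,-0.08,0,0],[0.25,0,-0.1,0.3,0],[0.25,0,-0.1,0.5,0],[0.25,0,-0.1,0.5,0]]'
python3 -m crank '[[0.25,-0.18,-0.3,0,0],[0.25,-0.36,-0.6,0,0],[0.25,-0.36,-0.9,0,0],[0.25,-0.36,-1,0,0],[0.25,-0.36,-1,0,0]]'
python3 - <<'E'
from h import *
save("top","pics/t3.png");im=save("side","pics/s3.png")
for u,v in[(128,248)]:print(ray("side",u,v,.024))
cv2.imwrite("pics/s3c.png",cv2.resize(im[140:360,40:340,::-1],None,fx=2.5,fy=2.5))
E
```

```text
time: 6.08
position: [0.6627, 0.218, 0.0105]
tool_rot: [-2.216, -2.226, -0.0]
ft_force: [0.2, -0.8, -0.6]
grip_width: 0.25
grip_force: 0.0
time: 6.58
position: [0.6658, 0.1946, 0.1153]
tool_rot: [2.218, 2.219, 0.01]
ft_force: [0.5, -0.7, -0.7]
grip_width: 0.254
grip_force: 0.0
time: 7.2
position: [0.5894, -0.0083, 0.1099]
tool_rot: [2.226, 2.217, -0.003]
ft_force: [0.5, 0.3, 0.7]
grip_width: 0.25
grip_force: 0.0
[0.65868679 0.21164582 0.024     ]
```

View pics/t3.png

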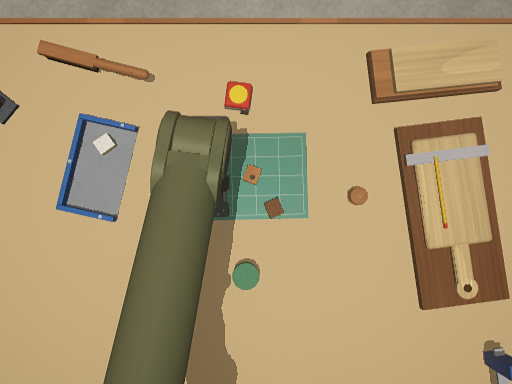

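White now lies in the bay at (104,144), well clear of the walls. Oak (252,174) and walnut (274,207) are unmoved, so oak is next.

```bash
python3 -m crank '[[0.25,0,-0.3,0,0],[0.25,0,-0.6,0,0],[0.25,0,-0.75,0,0],[0.25,0,-0.75,0,0],[0.25,0,-0.75,0,0]]'
python3 -m crank '[[0.25,0,0,-0.2,0],[0.25,0,0,-0.4,0],[0.25,0,0,-0.5,0],[0.25,0,0,-0.5,0]]'
python3 -m crank '[[0.25,0,0.13,0,0],[0.25,0,0.26,0,0],[0.25,0,0.39,0,0],[0.25,0,0.52,0,0],[0.25,0,0.65,0,0]]'
python3 -m crank '[[0.25,0,0.13,0,0],[0.25,0.01,0.26,0,0],[0.25,0.01,0.39,0,0],[0.25,0.02,0.52,0,0],[0.25,0.02,0.65,0,0]]'
python3 - <<'E'
from h import *
im=save("side","pics/s4.png")
cv2.imwrite("pics/s4c.png",cv2.resize(im[140:360,40:340,::-1],None,fx=2.5,fy=2.5))
E
```

```text
time: 7.92
position: [0.5912, -0.1505, 0.1099]
tool_rot: [-2.213, -2.227, -0.001]
ft_force: [-0.1, 0.5, -0.4]
grip_width: 0.249
grip_force: 0.0
time: 8.43
position: [0.5901, -0.1513, 0.0093]
tool_rot: [-2.214, -2.226, 0.002]
ft_force: [0.1, 0.1, 0.2]
grip_width: 0.253
grip_force: 0.0
time: 9.05
position: [0.5925, -0.0218, 0.0127]
tool_rot: [2.216, 2.224, 0.005]
ft_force: [0.3, -1.1, -0.2]
grip_width: 0.25
grip_force: 0.1
time: 9.68
position: [0.5964, 0.1085, 0.0128]
tool_rot: [2.216, 2.225, 0.005]
ft_force: [0.3, 0.0, -0.4]
grip_width: 0.251
grip_force: 0.1
```

View pics/s4c.png

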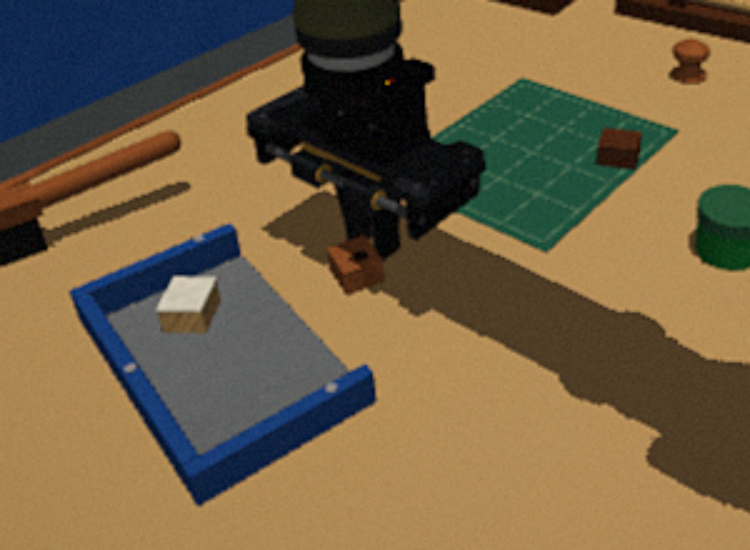

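Oak is held in front of the fingers at crop (355,262), heading for the middle of the mouth. White is settled in the bay at (188,300). I'll finish oak and go to walnut.

```bash
python3 -m crank '[[0.25,0,0.13,0,0],[0.25,0,0.26,0,0],[0.25,0,0.37,0,0],[0.25,0,0.47,0,0],[0.25,0,0.54,0,0]]'
python3 -m crank '[[0.25,0,-0.08,0,0],[0.25,0,-0.12,0.3,0],[0.25,0,-0.12,0.5,0],[0.25,0,-0.12,0.5,0]]'
python3 -m crank '[[0.25,-0.2,-0.3,0,0],[0.25,-0.3,-0.6,0,0],[0.25,-0.4,-0.9,0,0],[0.25,-0.41,-1,0,0],[0.25,-0.41,-1,0,0]]'
python3 -m crank '[[0.25,0,-0.3,0,0],[0.25,0,-0.6,0,0],[0.25,0,-0.9,0,0],[0.25,0,-1,0,0],[0.25,0,-1,0,0]]'
python3 - <<'E'
from h import *
im=save("top","pics/t5.png");cv2.imwrite("pics/t5c.png",cv2.resize(im[80:300,40:340,::-1],None,fx=2.5,fy=2.5))
E
```

```text
time: 10.35
position: [0.595, 0.2161, 0.0109]
tool_rot: [2.217, 2.226, 0.001]
ft_force: [0.1, -0.1, 0.4]
grip_width: 0.258
grip_force: 0.2
time: 10.85
position: [0.5977, 0.1891, 0.1145]
tool_rot: [2.219, 2.22, 0.01]
ft_force: [0.4, 0.8, -0.7]
grip_width: 0.25
grip_force: 0.0
time: 11.48
position: [0.5111, -0.0132, 0.1097]
tool_rot: [-2.225, -2.217, 0.002]
ft_force: [1.0, -0.2, 0.4]
grip_width: 0.25
grip_force: 0.0
time: 12.1
position: [0.5121, -0.2104, 0.1098]
tool_rot: [-2.221, -2.221, 0.003]
ft_force: [-1.2, 0.3, 0.2]
grip_width: 0.252
grip_force: 0.0
```

View pics/t5c.png

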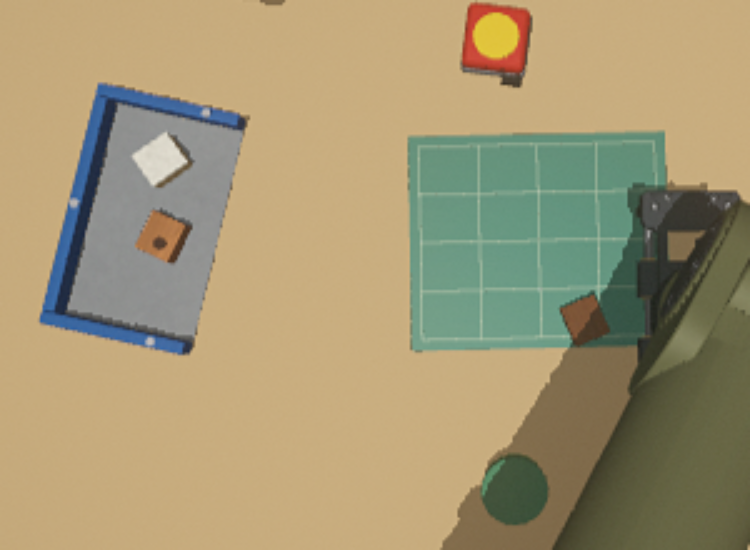

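White (crop 160,158) and oak (163,237) both lie inside the bay. Walnut is unmoved at (585,320), leaving the lower third of the bay for it. Pushing walnut to x≈0.532.

```bash
python3 -m crank '[[0.2,0,0,-0.2,0],[0.2,0,0,-0.4,0],[0.2,0,0,-0.5,0],[0.2,0,0,-0.5,0]]'
python3 -m crank '[[0.2,0,0.13,0,0],[0.2,0,0.26,0,0],[0.2,0,0.39,0,0],[0.2,0.01,0.52,0,0],[0.2,0.01,0.65,0,0]]'
python3 -m crank '[[0.2,0.01,0.13,0,0],[0.2,0.02,0.26,0,0],[0.2,0.03,0.39,0,0],[0.2,0.04,0.52,0,0],[0.2,0.05,0.65,0,0]]'
python3 -m crank '[[0.2,0.01,0.12,0,0],[0.2,0.02,0.24,0,0],[0.2,0.03,0.34,0,0],[0.2,0.04,0.42,0,0],[0.2,0.04,0.46,0,0]]'
python3 - <<'E'
from h import *
im=save("side","pics/s6.png")
cv2.imwrite("pics/s6c.png",cv2.resize(im[140:360,40:340,::-1],None,fx=2.5,fy=2.5))
E
```

```text
time: 12.65
position: [0.5121, -0.2075, 0.0094]
tool_rot: [-2.214, -2.225, 0.002]
ft_force: [1.1, 0.4, 1.7]
grip_width: 0.2
grip_force: 0.0
time: 13.28
position: [0.5165, -0.0779, 0.0125]
tool_rot: [2.216, 2.224, 0.004]
ft_force: [0.2, -0.1, -0.7]
grip_width: 0.202
grip_force: 0.0
time: 13.9
position: [0.5263, 0.0524, 0.0125]
tool_rot: [2.216, 2.225, 0.005]
ft_force: [0.1, 0.4, -0.1]
grip_width: 0.201
grip_force: 0.0
time: 14.52
position: [0.5332, 0.1439, 0.011]
tool_rot: [2.216, 2.226, 0.001]
ft_force: [0.5, -0.6, -0.2]
grip_width: 0.198
grip_force: 0.1
```

View pics/s6c.png

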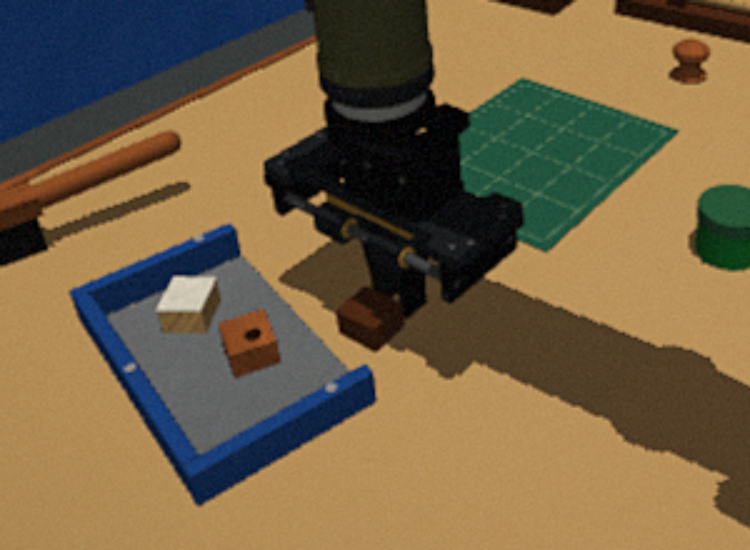

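Run:
```python
from h import *
f=lambda u,v,z:ray("side",40+u/2.5,140+v/2.5,z)[:2].round(3)
print("walnut top corners",[f(*p,.024) for p in((338,315),(360,287),(403,318),(377,335))],"oak",f(250,330,.024),"wall end inner top",f(367,366,.03))
```

```text
walnut top corners [array([0.546, 0.192]), array([0.555, 0.161]), array([0.505, 0.166]), array([0.508, 0.19 ])] oak [0.586 0.241] wall end inner top [0.487 0.22 ]
```

Walnut is centred at about (0.529, 0.177), squarely on the fingers. It is clear of the wall end (x 0.49) and oak (edge at about 0.56), so I'll finish the push.

```bash
python3 -m crank '[[0.2,0,0.1,0,0],[0.2,0.01,0.2,0,0],[0.2,0.02,0.3,0,0],[0.2,0.02,0.36,0,0],[0.2,0.02,0.4,0,0]]'
python3 -m crank '[[0.2,0,0,0,0],[0.2,0,-0.08,0,0],[0.2,0,-0.12,0.3,0],[0.2,0,-0.12,0.6,0],[0.2,0,-0.12,0.6,0]]'
python3 -m crank '[[0.2,0,-0.3,0,0],[0.2,0,-0.6,0,0],[0.2,0,-0.9,0,0],[0.2,0,-1,0,0],[0.2,0,-1,0,0]]'
python3 - <<'E'
from h import *
im=save("top","pics/t7.png");cv2.imwrite("pics/t7c.png",cv2.resize(im[80:300,40:340,::-1],None,fx=2.5,fy=2.5))
E
```

```text
time: 15.2
position: [0.5367, 0.2238, 0.0105]
tool_rot: [2.217, 2.226, -0.001]
ft_force: [-0.2, -1.6, 0.9]
grip_width: 0.201
grip_force: 0.1
time: 15.82
position: [0.5405, 0.1973, 0.1357]
tool_rot: [2.22, 2.22, 0.014]
ft_force: [0.4, 0.7, -0.7]
grip_width: 0.202
grip_force: 0.0
time: 16.45
position: [0.5356, -0.0046, 0.1299]
tool_rot: [-2.224, -2.218, 0.002]
ft_force: [0.1, 0.0, 0.1]
grip_width: 0.199
grip_force: 0.0
```

View pics/t7c.png

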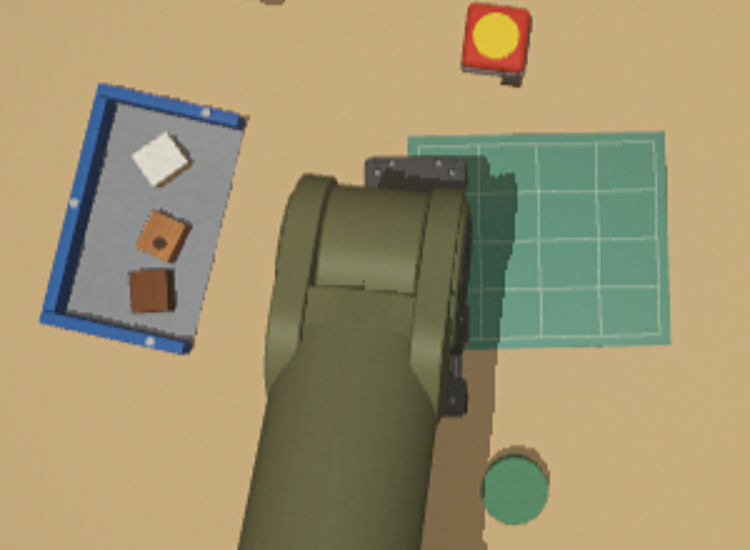

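All three offcuts lie wholly inside the bay: white (160,158), oak (163,237) and walnut (152,291), each about 10 mm or more inside the mouth line. The tape and tin are unmoved and the arm is clear, so I'm handing in.

```bash
python3 -c "
from bench import *
print(close_job())"
```

```text
the job is handed in; nothing more can be done
None
```

All three offcuts were swept along the bench into the scrap bay and the job was handed in at about 16.5 s; the tape and tin look unmoved in the last picture, and the fingers never went near the drawer pull (just outside that crop).

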